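# Make up a leak-test fitting kit and leave the look-alikes

### The arm

A 7-joint arm with a two-finger parallel gripper is mounted at the origin on the work surface; the furniture and walls round the work are solid. World frame = base frame: x ahead of the robot, y to its left, z up, the work surface at z = 0. Lengths are in m, angles in rad, forces in N, time in s.
With the tool pointing down it reaches from about 0.35 to 0.9 m from the base axis. Payload 19.9 kg.
Tool frame: the origin (TCP) lies between the finger pads; the fingertips stand 22 mm ahead of it and the grasp point (between the pads) lies 3 mm ahead of it; z points along the fingers, y is the line along which they close (so a half turn about z gives the same grasp; the last joint's range is limited). The gripper opens to 94 mm and grips with 3 to 60 N. Pads are 16 mm wide; open, the fingers measure 119 mm over their backs; the gripper's body (75 mm by 177 mm) begins 78 mm behind the grasp point.
Start: joints at [-1.27, 0.417, -0.01, 1.614, 0.005, 1.111, -0.053], TCP at [0.21, 0.589, 0.227] pointing down, gripper open.
Joint ranges: [-2.81, 2.81], [-0.39, 2.02], [-1.27, 1.25], [0.06, 2.57], [-1.19, 4.33], [0.19, 2], [-2.82, 2.82]. Speed limits (rad/s): [1.89, 1.89, 2.39, 2.39, 3.01, 3.01, 3.01].

### API

Orientations are given as [roll, pitch, yaw] about the fixed x, y, z axes, in that order (R = Rz(yaw) Ry(pitch) Rx(roll)).
In Python, from bench import manip gives the robot as it stands. Calls block until the motion is done:
- manip.goto(position, orientation): joint-space move of the TCP to a pose.
- manip.move_l(position, rot=None, velocity=0.15): straight line of the TCP; rot=None keeps the orientation; velocity is the mean speed in m/s.
- manip.set_joints(angles): joint-space move.
- manip.release() and manip.grasp(grip_force=None): open the fingers fully, or close them until they stop; grip_force is the grip in N (None keeps the last).
- manip.wait(seconds).
- manip.inverse_kinematics(position, orientation): joint angles nearest the present ones, or None.
- manip.observe(): the state.
- manip.camera(name): name is "scene" or "top"; returns the picture (420x560x3 uint8, red, green, blue); there is no depth.
- manip.camera_params(name): a dict with "vertical_fov" (degrees; the focal length in pixels is half the picture's height over the tangent of half this angle, whatever the lens; pixels are square), "cx", "cy" (the principal point, pixels), "cam_to_world" (4x4, takes a point from camera to world coordinates). Camera axes: x right, y down, z forward; pixel columns grow to the right and rows downward; lengths in m; the calibration is good to about 2 mm. A picture is of the moment at which its call begins. camera_params takes no time and is no camera call.
A pose or a line that the arm cannot do raises manip.Unreachable and nothing moves.
- manip.hand_in(): hands the job in; it is judged then, once.
Trained networks look in the newest picture that a camera, given by its name, has taken for a name from the list of things; names that differ only in an ending like _2 or _b are one class to them, and where a whole thing is asked for, a point or a joint stands for the part that bears it (a point fixed in the world has none). Each returns a list of dicts, best first, with "p" (0 to 1); they miss things now and then, are a little off and sometimes report something else, mostly with a low value. They report only what shows in the picture. A call takes as long as a camera call.
- manip.masks_of(target, camera): "region" (420x560 bool, what is visible of it) and "extent" ([left, top, width, height] in pixels, round what is visible of it).
The state is a dict: "t": time; "q": joint angles; "qvel": joint speeds; "joint_efforts": joint torques, N m; "eef_pos": TCP position; "ee_rot": TCP orientation; "ft_force": force on the tool from outside, world axes, zero at the start; "torque": the same for the moment, N m; "width": finger opening in m; "grasp_force": force on a finger pad.
Only numpy, scipy, OpenCV 4.12 (cv2) and the standard library are available. Lean on these libraries where they do the work, as an engineer would, in place of code of your own. Each camera call takes 0.05 s, during which the arm holds its last target. There are 200 camera calls.

### The job

Make up the fitting kit in the blue tray: draw the green-capped plug gauge straight up out of its close bore in the aluminium block and stand it in the yellow funnel-mouthed socket, stand the brass coupler in the grey round cup, set the brass tee branch up in the narrow bay and lay the blue-flanged roll of thread tape flat in the square bay. Leave the red-capped gauge in its bore, and the bolt and the black strap coil where they are.

Things in the scene. Friction and masses are not known exactly. Their poses are not given: they have to be found in the camera images.
- kit_tray: Blue tray on the riser shelf (top 180 mm above the table; all things stand on it), behind a leak tester 0.49 m tall that the arm must clear. 157 (x) x 165 (y) mm, fixed; origin under its centre, x away from the robot (yaw within 0.12 rad). Floor 4 mm up, walls 12 mm high. Square tape bay 96 x 96, centre x 26.5, y 30.5; narrow tee bay 96 (x) x 58 (y), centre 26.5, -49.5.
- plug_socket: Yellow funnel-mouthed socket for the plug gauge, fixed in the tray's near strip (-x side), left or right. Origin on its axis under its base, 4 mm above the shelf. Its floor is 3 mm above this point; round throat 20 mm wide up to 20 mm, then it widens to a mouth 41 mm wide (46 outside) at 31 mm.
- coupler_cup: Grey round cup for the coupler, fixed in the tray's near strip beside the funnel socket. Origin on its axis under its base, 4 mm above the shelf. Flat floor 3 mm above this point, 42 mm wide inside (47 outside), rim 16 mm above this point.
- green_plug_grip (a point): Plug gauge with green cap and band, to be moved, 90 g. Black round grip 22 mm across, 38 mm long, over a steel shaft 16 across, 27 long, with 1 mm play in its bore in a fixed aluminium block (40 x 76 x 33 mm high; the red gauge is in its other bore, 40 mm away). This point: on the axis, 16 mm below the top, 49 mm above the shaft's foot, 22 mm above the block.
- red_plug_grip (a point): Look-alike to leave: the same plug gauge with red cap and band, in the block's other bore, 40 mm from the green one. This point: on its axis, 16 mm below its top, 22 mm above the block's top.
- coupler_mid (a point): Brass quick coupler with a silver-grey end on top, standing upright, 22 x 22 x 60 mm, about 90 g, to be moved. This point: its centre, half-way up (30 mm); z up along it. Flats face its x and y.
- tee_mid (a point): Brass tee fitting, 22 x 52 x 35 mm, 110 g, to be moved; its run lies along its y, 52 mm, and its branch, 19 mm across, points up. This point: centre, half-way up (17.5 mm). Grip it across x (22 mm); y lies within 0.3 rad of the robot's forward or backward direction.
- thread_tape_mid (a point): Roll of white thread tape between dark blue flanges, lying flat (from above a dark blue ring), 53 mm across, 14 mm high, 30 g, to be moved. This point: its centre, 7 mm up.
- bolt_mid (a point): Look-alike to leave: grey steel bolt standing on its hexagon head, 20 x 17 x 62 mm. This point: its centre, 31 mm up.
- strap_coil_mid (a point): Look-alike to leave: black coil of strap lying flat, 55 mm across, 17 mm high. This point: its centre, 8.5 mm up.

How it is judged:
By the outcome, as a careful person would: the job done as asked, in the order asked, and still so for the second after the job is handed in, with the robot touching nothing.
It also fails if it takes over 125 s, if anything falls off the work surface, if the arm or the gripper's body presses on something with over 40 N, if the wrist force passes 120 N, or if a joint passes its speed limit or range.

## Working session

There is one attempt and no reset: what is moved stays moved. The work goes in short steps, each a Python script; the robot and the scene stay as the last script left them, time stands still between calls to the robot, and variables do not carry over. Pictures are saved under pics/ and viewed, at most 16 in all, crops included, and the job is handed in when it is done.

```bash
ls; mkdir -p pics
python3 - <<'E'
from bench import manip
import cv2,numpy as np
for c in("scene","top"):
    im=manip.camera(c); cv2.imwrite(f"pics/{c}0.png",cv2.cvtColor(im,cv2.COLOR_RGB2BGR))
    p=manip.camera_params(c); print(c,p["vertical_fov"],p["cx"],p["cy"]);print(np.round(p["cam_to_world"],3))
    for n in "kit_tray plug_socket coupler_cup green_plug_grip red_plug_grip coupler_mid tee_mid thread_tape_mid bolt_mid strap_coil_mid".split():
        r=manip.masks_of(n,c); print(n,[(round(d["p"],2),[int(v) for v in d["extent"]],int(d["region"].sum())) for d in r[:2]])
print(manip.observe())
E
```

```text
pics
scene 44.95482075577583 270.86051361214527 209.8783443025266
[[ 0.684 -0.51   0.522  0.113]
 [-0.729 -0.465  0.501 -0.422]
 [-0.013 -0.723 -0.69   0.879]
 [ 0.     0.     0.     1.   ]]
kit_tray [(0.63, [147, 150, 109, 61], 2712), (0.43, [381, 244, 18, 25], 291)]
plug_socket []
coupler_cup [(0.55, [193, 191, 26, 16], 269)]
green_plug_grip [(0.74, [366, 238, 12, 15], 254)]
red_plug_grip []
coupler_mid [(0.78, [243, 216, 7, 30], 249), (0.24, [278, 252, 32, 31], 724)]
tee_mid [(0.62, [272, 201, 22, 18], 350)]
thread_tape_mid [(0.77, [314, 226, 24, 24], 567), (0.3, [273, 201, 23, 17], 351)]
bolt_mid [(0.62, [335, 276, 8, 26], 182)]
strap_coil_mid [(0.85, [278, 253, 30, 30], 758), (0.21, [241, 216, 9, 29], 289)]
top 57.03711666508459 277.3905586575101 210.28038340331062
[[ 0.125 -0.971  0.202  0.435]
 [-0.992 -0.122  0.029  0.031]
 [-0.004 -0.204 -0.979  1.087]
 [ 0.     0.     0.     1.   ]]
kit_tray [(0.78, [163, 177, 74, 63], 3407)]
plug_socket [(0.8, [171, 216, 27, 25], 528)]
coupler_cup [(0.61, [204, 221, 25, 14], 464)]
green_plug_grip [(0.2, [268, 232, 13, 8], 115)]
red_plug_gr
[... 340 characters left out ...]
, 23, 25], 478)]
{'t': 1.1, 'q': array([-1.26945957,  0.41738169, -0.01028435,  1.61360637,  0.00471192,
        1.11071082, -0.05299862]), 'qvel': array([-0.0002935 ,  0.00035336,  0.00029163, -0.00052008,  0.00074823,
       -0.00110246, -0.00137943]), 'joint_efforts': array([-3.03614333e-04, -8.51043820e+01,  6.37655016e-01, -4.26257873e+01,
       -4.89067845e-02,  1.39919965e-02,  5.54287180e-05]), 'eef_pos': array([0.21010142, 0.58860164, 0.22743392]), 'ee_rot': array([-3.14151324e+00,  5.71686665e-05,  2.79875138e+00]), 'ft_force': array([ 0.1165087 ,  1.1769107 , -0.01404804]), 'torque': array([-0.01939017, -0.02422877, -0.03639411]), 'grasp_force': 0.0, 'width': 0.09372330067462624}
```

View pics/scene0.png

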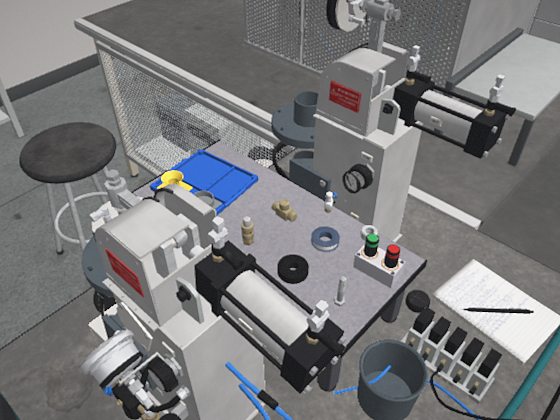

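View pics/top0.png

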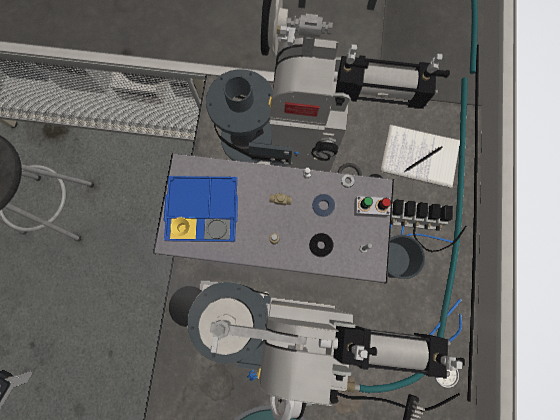

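The scene view shows the tray at about (205,180), tee (285,210), coupler (248,231), tape (325,238), coil (293,268), bolt (341,290), and the gauge block (380,258) with green left of red. The top view shows the tray at (200,210), with the socket at (182,228) and the cup at (217,230). I'll enlarge both.

Run:
```python
import cv2
a=cv2.imread("pics/top0.png")[165:265,155:405]; cv2.imwrite("pics/topz.png",cv2.resize(a,None,fx=3.2,fy=3.2,interpolation=cv2.INTER_CUBIC))
a=cv2.imread("pics/scene0.png")[145:310,145:415]; cv2.imwrite("pics/scenez.png",cv2.resize(a,None,fx=2.9,fy=2.9,interpolation=cv2.INTER_CUBIC))
```

```text
(no output)
```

View pics/topz.png

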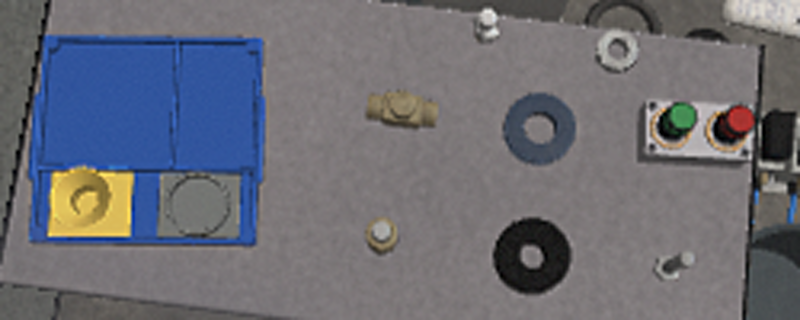

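View pics/scenez.png

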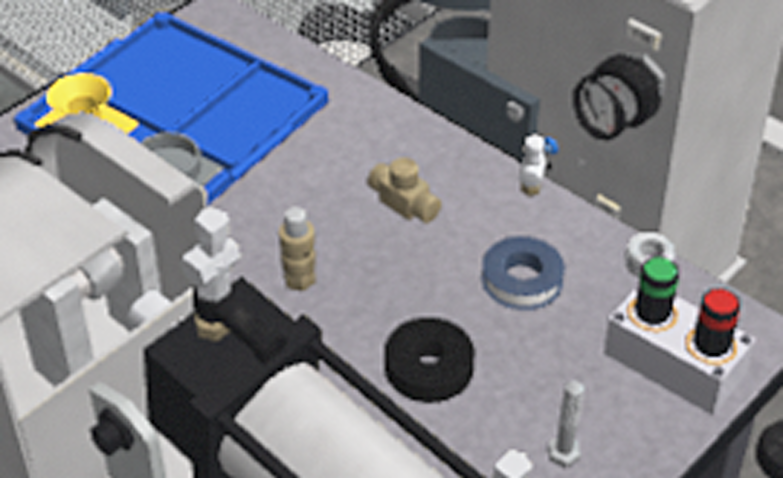

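Both enlargements agree with the masks. In the 3.2x top crop:

| Thing | Position (crop px) |
|---|---|
| Funnel | (85,201) |
| Cup | (198,206) |
| Tee branch | (403,105), run along world y |
| Tape | (539,128) |
| Coupler top | (381,231) |
| Green cap | (683,117) |
| Red cap | (740,122) |

Next I'll localise everything from these.

```bash
cat > h.py <<'E'
from bench import manip
import numpy as np, cv2
def cam(c):
    p=manip.camera_params(c); return p, 210/np.tan(np.radians(p["vertical_fov"]/2)), np.array(p["cam_to_world"])
def ray(c,u,v):
    p,f,T=cam(c); d=T[:3,:3]@np.array([(u-p["cx"])/f,(v-p["cy"])/f,1]); return T[:3,3],d/np.linalg.norm(d)
def onz(c,u,v,z):
    o,d=ray(c,u,v); return (o+d*(z-o[2])/d[2])
def tri(a,b):
    o1,d1=ray("top",*a); o2,d2=ray("scene",*b)
    A=np.zeros((3,3));r=np.zeros(3)
    for o,d in((o1,d1),(o2,d2)):
        P=np.eye(3)-np.outer(d,d);A+=P;r+=P@o
    x=np.linalg.solve(A,r); return x,[np.linalg.norm((np.eye(3)-np.outer(d,d))@(x-o))for o,d in((o1,d1),(o2,d2))]
def proj(c,X):
    p,f,T=cam(c); q=T[:3,:3].T@(np.array(X)-T[:3,3]); return np.array([f*q[0]/q[2]+p["cx"],f*q[1]/q[2]+p["cy"]])
tz=lambda u,v:((u+.5)/3.2-.5+155,(v+.5)/3.2-.5+165)
sz=lambda u,v:((u+.5)/2.9-.5+145,(v+.5)/2.9-.5+145)
E
python3 - <<'E'
from h import *
np.set_printoptions(precision=4,suppress=True)
T=cv2.imread("pics/top0.png");S=cv2.imread("pics/scene0.png")
def col(im,lo,hi,box):
    h=cv2.cvtColor(im,cv2.COLOR_BGR2HSV);m=cv2.inRange(h,lo,hi);k=np.zeros_like(m);x0,y0,x1,y1=box;k[y0:y1,x0:x1]=m[y0:y1,x0:x1]
    n,l,s,c=cv2.connectedComponentsWithStats(k);i=1+np.argmax(s[1:,4]);return c[i],s[i]
for n,lo,hi in(("green",(45,100,40),(80,255,255)),("red",(0,150,60),(8,255,255))):
    a,sa=col(T,lo,hi,(355,190,392,215));b,sb=col(S,lo,hi,(355,228,410,275));print(n,a,sa,b,sb,tri(a,b),onz("top",*a,.248),onz("scene",*b,.242))
print("tray corners .192");P=[onz("top",*tz(*q),.192)[:2] for q in((43,38),(264,40),(256,244),(31,242))];print(np.array(P),np.mean(P,0), [np.linalg.norm(P[i]-P[i-1]) for i in range(4)])
a,b=tz(85,201),sz(80,93);print("funnel",onz("top",*a,.215),onz("scene",*b,.215),tri(a,b))
a=tz(198,206);print("cup",onz("top",*a,.2),onz("scene",*sz(168,153),.2))
a,b=tz(403,102),sz(404,168);print("tee branch top",onz("top",*a,.215),onz("scene",*b,.215))
print("tee ends",onz("top",*tz(367,107),.191),onz("top",*tz(437,112),.191))
a,b=tz(381,231),sz(295,215);print("coupler top",onz("top",*a,.240),onz("scene",*b,.24),tri(a,b))
for n in("thread_tape_mid","coupler_mid","tee_mid","strap_coil_mid","bolt_mid"):
    manip
a,b=tz(539,128),sz(523,271);print("tape",onz("top",*a,.194),onz("scene",*b,.194))
a,b=tz(532,256),sz(430,358);print("coil",onz("top",*a,.197),onz("scene",*b,.197))
print("bolt",tri(tz(685,259),sz(573,387)))
print("block corners",[onz("top",*tz(*q),.213) for q in((645,102),(754,102),(752,158),(640,155))])
# tester features: near
for n,a,b in(("near cyl end knob",(368,335),(318,312)),("black block near left",(346,328),(219,232)),("rear red label",(300,104),(345,95)),("blk end",(346,328),(212,245))):
    print(n,tri(a,b))
E
```

```text
green [367.2931 201.0345] [363 197   9  10  58] [372.2361 237.6111] [367 234  11   8  72] (array([ 0.653 , -0.1392,  0.2516]), [np.float64(0.00010149391767329801), np.float64(0.00010149391767323247)]) [ 0.6541 -0.14    0.248 ] [ 0.6612 -0.1349  0.242 ]
red [386.     201.8039] [382 198   9   8  51] [393.2113 248.6056] [388 245  12   8  71] (array([ 0.6557, -0.1797,  0.2525]), [np.float64(0.0007675510883480214), np.float64(0.0007675510883478668)]) [ 0.6575 -0.1814  0.248 ] [ 0.664  -0.1753  0.242 ]
tray corners .192
[[0.6697 0.3294]
 [0.6887 0.1639]
 [0.5353 0.1471]
 [0.5164 0.31  ]] [0.6025 0.2376] [np.float64(0.15451098354064732), np.float64(0.1666316322531807), np.float64(0.15431541384451608), np.float64(0.16391011811821446)]
funnel [0.5481 0.2699 0.215 ] [0.5505 0.2758 0.215 ] (array([0.5467, 0.2685, 0.2216]), [np.float64(0.0006831531602904085), np.float64(0.0006831531602904775)])
cup [0.5566 0.1919 0.2   ] [0.5605 0.1961 0.2   ]
tee branch top [0.6484 0.0536 0.215 ] [0.6465 0.0553 0.215 ]
tee ends [0.6472 0.0803 0.191 ] [0.6498 0.0281 0.191 ]
coupler top [0.5496 0.0567 0.24  ] [0.
[... 299 characters left out ...]
3836969523795371), np.float64(0.0003836969523795996)])
block corners [array([ 0.6707, -0.1208,  0.213 ]), array([ 0.6805, -0.1993,  0.213 ]), array([ 0.6389, -0.2006,  0.213 ]), array([ 0.6311, -0.1205,  0.213 ])]
near cyl end knob (array([ 0.4017, -0.1731,  0.3283]), [np.float64(0.037940608055275486), np.float64(0.03794060805527551)])
black block near left (array([ 0.385 , -0.0809,  0.432 ]), [np.float64(0.006528956624714877), np.float64(0.0065289566247149974)])
rear red label (array([0.7907, 0.0356, 0.3946]), [np.float64(0.002057053246645708), np.float64(0.002057053246645855)])
blk end (array([ 0.379 , -0.0808,  0.415 ]), [np.float64(0.01223322404260897), np.float64(0.012233224042609007)])
```

Run:
```python
import cv2
a=cv2.imread("pics/top0.png")[20:420,150:470]; a=cv2.resize(a,None,fx=1.5,fy=1.5,interpolation=cv2.INTER_CUBIC)
b=cv2.imread("pics/scene0.png")[0:420,80:347]; b=cv2.resize(b,(381,600),interpolation=cv2.INTER_CUBIC)
import numpy as np
# side by side: top (x1.5, off 150,20; 480x600) squeezed not; total <=800
a=a[:, :419]; cv2.imwrite("pics/testers.png",np.hstack([a,b]))
```

```text
(no output)
```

View pics/testers.png

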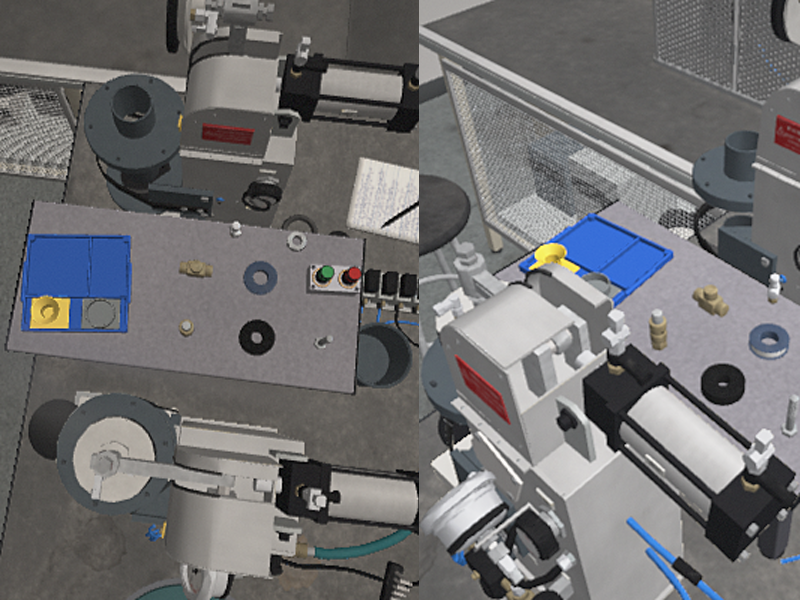

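The testers view shows the near tester's back edge at about crop row 393-430 in the top half, and the rear tester's lowest parts at about rows 205-215. I'll turn these into x clearances and check reachability over the tester.

Run:
```python
from h import *
np.set_printoptions(precision=3,suppress=True)
g=lambda u,v:(150+u/1.5,20+v/1.5)
for n,q in(("near disc back",(118,393)),("near plate L",(200,412)),("near plate R",(304,430)),("near blk back",(290,458)),("near cyl blk R",(410,470)),("near rail",(80,392)),("rear arm front",(160,210)),("rear body front",(225,222)),("rear gauge",(260,212)),("white valve",(236,228)),("rear head front lower edge",(225,155)),("rear disc",(130,165))):
    print(n,[onz("top",*g(*q),z)[:2] for z in(.2,.3,.4,.49)])
# kinematics for targets, closing along x (yaw +-90) and along y
for n,p in(("green",(.653,-.139)),("coupler",(.549,.057)),("tee",(.648,.054)),("tape",(.646,-.049)),("funnel",(.547,.269)),("cup",(.557,.192))):
  for yaw in(1.57,-1.57,0,3.14):
    print(n,yaw,[None if (q:=manip.inverse_kinematics((*p,z),(3.1416,0,yaw))) is None else np.round(q,2) for z in(.22,.57)])
```

```text
near disc back [array([0.441, 0.146]), array([0.44 , 0.133]), array([0.439, 0.12 ]), array([0.439, 0.108])]
near plate L [array([0.428, 0.02 ]), array([0.429, 0.021]), array([0.43 , 0.022]), array([0.431, 0.024])]
near plate R [array([ 0.422, -0.136]), array([ 0.423, -0.117]), array([ 0.425, -0.099]), array([ 0.426, -0.082])]
near blk back [array([ 0.379, -0.119]), array([ 0.386, -0.102]), array([ 0.392, -0.085]), array([ 0.398, -0.07 ])]
near cyl blk R [array([ 0.384, -0.295]), array([ 0.39 , -0.258]), array([ 0.396, -0.221]), array([ 0.401, -0.188])]
near rail [array([0.435, 0.203]), array([0.435, 0.183]), array([0.435, 0.164]), array([0.435, 0.147])]
rear arm front [array([0.735, 0.122]), array([0.701, 0.112]), array([0.667, 0.102]), array([0.637, 0.092])]
rear body front [array([0.728, 0.016]), array([0.695, 0.018]), array([0.662, 0.02 ]), array([0.632, 0.021])]
rear gauge [array([ 0.751, -0.037]), array([ 0.716, -0.03 ]), array([ 0.68 , -0.022]), array([ 0.648, -0.015])]
white valve [array([ 0.72 , -0.002]), array([0.688, 0.002]), array([0.656, 0.005]), array([0.627, 0.009])]
re
[... 2570 characters left out ...]
 , -1.82]), array([-0.91,  0.35,  0.64,  1.03, -0.21,  1.82, -1.92])]
funnel 3.14 [array([-0.61,  0.4 ,  0.14,  1.67, -0.06,  1.08,  1.11]), array([-0.66,  0.31,  0.23,  1.02, -0.07,  1.82,  1.11])]
cup 1.57 [array([-0.76,  0.39,  0.48,  1.73, -0.2 ,  1.07, -0.21]), array([-0.76,  0.29,  0.55,  1.09, -0.15,  1.8 , -0.27])]
cup -1.57 [array([-0.34,  0.36, -0.05,  1.71,  0.02,  1.07,  2.74]), array([-0.49,  0.26,  0.16,  1.08, -0.04,  1.8 ,  2.79])]
cup 0 [array([-0.9 ,  0.42,  0.67,  1.73, -0.29,  1.09, -1.7 ]), array([-0.84,  0.3 ,  0.68,  1.09, -0.19,  1.81, -1.8 ])]
cup 3.14 [array([-0.55,  0.36,  0.22,  1.72, -0.09,  1.07,  1.26]), array([-0.62,  0.27,  0.34,  1.08, -0.09,  1.8 ,  1.25])]
```

Run:
```python
from h import *
np.set_printoptions(precision=3,suppress=True)
for n,a,b in(("valve white top",(307,172),sz(532,143)),("valve blue",(312,171),sz(550,146)),("gauge dial",(324,152),sz(603,100)),("rear plate bolt",(292,153),sz(515,110)),("rear disc centre",(238,92),(306,108)),("ring nut",(347.5,181),sz(650,250))):
    print(n,tri(a,b))
```

```text
valve white top (array([ 0.711, -0.   ,  0.228]), [np.float64(5.3702836906038105e-05), np.float64(5.370283690574247e-05)])
valve blue (array([ 0.715, -0.012,  0.23 ]), [np.float64(0.0005072320844620254), np.float64(0.000507232084462091)])
gauge dial (array([ 0.75 , -0.03 ,  0.259]), [np.float64(0.003374504919619147), np.float64(0.003374504919619155)])
rear plate bolt (array([0.757, 0.043, 0.205]), [np.float64(0.005221715713235463), np.float64(0.0052217157132353215)])
rear disc centre (array([0.865, 0.182, 0.271]), [np.float64(0.00414253831048101), np.float64(0.004142538310481086)])
ring nut (array([ 0.711, -0.1  ,  0.196]), [np.float64(0.00016298886102110585), np.float64(0.00016298886102115783)])
```

```bash
cat >> h.py <<'E'
def D(yaw): return (np.pi,0,yaw)
def st(m=""):
    o=manip.observe(); print(m,"t%.1f"%o["t"],np.round(o["eef_pos"],4),"F",np.round(o["ft_force"],1),"w%.4f"%o["width"],"g%.1f"%o["grasp_force"])
    return o
def save(c,n,box=None,k=1):
    a=cv2.cvtColor(manip.camera(c),cv2.COLOR_RGB2BGR)
    if box: x0,y0,x1,y1=box; a=cv2.resize(a[y0:y1,x0:x1],None,fx=k,fy=k,interpolation=cv2.INTER_CUBIC)
    cv2.imwrite(f"pics/{n}.png",a)
E
python3 - <<'E'
from h import *
x,y=.6538,-.1395
manip.move_l((.21,.589,.57),velocity=.25); st()
manip.goto((x,y,.57),D(1.67)); st("above")
manip.move_l((x,y,.30),velocity=.2); st("low")
save("top","g1",(320,150,420,250),4); save("scene","g1s",(300,180,420,300),4)
E
```

```text
t2.6 [0.2099 0.5889 0.5692] F [ 0.3 -0.7 -0.1] w0.0937 g0.0
above t5.6 [ 0.654  -0.1387  0.5699] F [-0.6 -0.1  0.5] w0.0942 g0.0
low t7.1 [ 0.6541 -0.1398  0.301 ] F [-0.8  0.2 -0. ] w0.0940 g0.0
```

View pics/g1s.png

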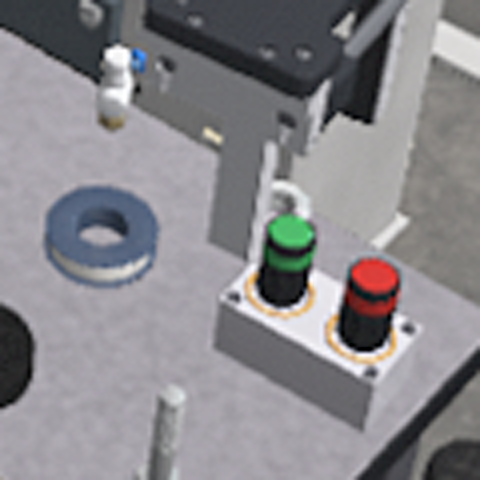

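The crop shows the green cap at (292,232) and the red at (373,272), with the gripper body's underside at the top. I'll check that the expected fingertip positions match this.

Run:
```python
from h import *
o=manip.observe()
P=o["eef_pos"]; c=np.array([np.cos(.1),np.sin(.1),0])
for s in(-1,0,1):
    for z in(.279,.379): print(s,z,(proj("scene",[P[0]+c[0]*.053*s,P[1]+c[1]*.053*s,z])-[300,180])*4)
for d in((.6538,-.1395),(.656,-.1395)): print("cap",(proj("scene",[*d,.251])-[300,180])*4,"ring",(proj("scene",[*d,.213])-[300,180])*4, proj("top",[*d,.251]))
```

```text
-1 0.279 [234.47187755 260.39388216]
-1 0.379 [263.77235143  74.69960437]
0 0.279 [299.88511235 184.17547519]
0 0.379 [333.91036304  -1.0764824 ]
1 0.279 [360.75105456 113.25549747]
1 0.379 [398.75128662 -71.12967236]
cap [290.58413979 230.68870006] ring [279.60837748 290.56926369] [367.34692919 200.80833106]
cap [293.5990187  227.88588698] ring [282.54807761 287.77187097] [367.42421134 199.85017739]
```

View pics/g1.png

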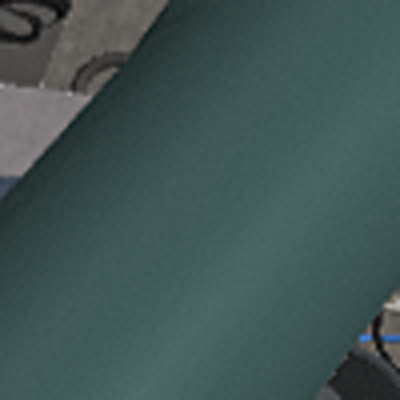

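The projections match the picture: the plug's ring and cap are within 1 px, and the near finger column is at (240,200). In the top view the arm hides the block. I'll descend and grasp.

Run:
```python
from h import *
x,y=.6535,-.1395
manip.move_l((x,y,.242),D(1.67),velocity=.1); st("down")
manip.grasp(8); st("g8"); manip.wait(.3); o=st("settle")
print(o["torque"])
```

```text
down t7.9 [ 0.6537 -0.1397  0.2424] F [ 1.  -0.4 -0.8] w0.0941 g0.0
g8 t9.0 [ 0.6535 -0.1395  0.242 ] F [ 0.1 -0.3 -0.5] w0.0218 g8.0
settle t9.3 [ 0.6535 -0.1395  0.242 ] F [0.  0.5 1.1] w0.0221 g8.0
[-0.07311431  0.12358489 -0.00180528]
```

Run:
```python
from h import *
x,y=.6535,-.1395
manip.grasp(25); st("g25")
manip.move_l((x,y,.285),velocity=.05); st("up1")
manip.move_l((x,y,.36),velocity=.15); st("up2")
manip.move_l((.5482,.2703,.36),velocity=.2); st("over")
manip.move_l((.5482,.2703,.30),velocity=.15); st()
save("scene","f1",(120,100,270,250),4)
```

```text
g25 t9.6 [ 0.6535 -0.1396  0.242 ] F [-0.5 -0.   0.2] w0.0214 g25.0
up1 t10.6 [ 0.6534 -0.1394  0.2847] F [ 0.4 -0.2 -0.6] w0.0216 g25.0
up2 t11.2 [ 0.6533 -0.1393  0.3591] F [ 0.1  0.1 -1.7] w0.0215 g25.0
over t13.5 [0.5485 0.2694 0.3601] F [-0.6  0.3 -0.9] w0.0214 g25.0
 t14.0 [0.5486 0.2701 0.3008] F [ 1.1  0.8 -1.5] w0.0218 g25.0
```

View pics/f1.png

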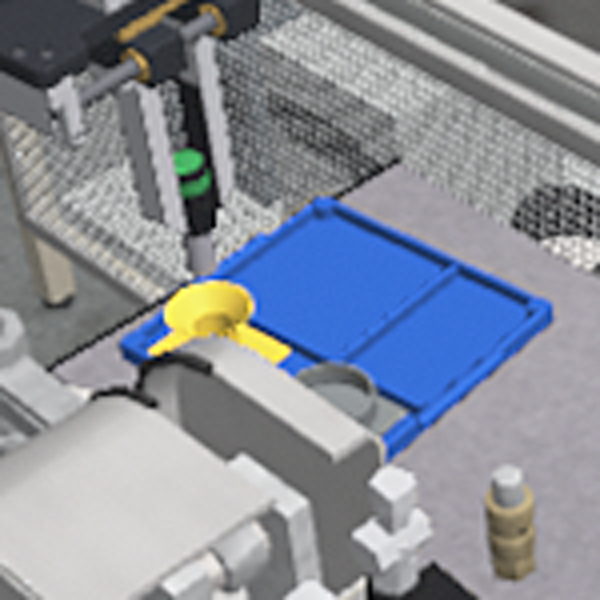

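The plug hangs upright at (200,230) in the crop with its foot at about (202,270). The funnel rim spans columns 165-256 and is centred near (210,311). I'll check the offset numerically.

Run:
```python
from h import *
f=lambda X:(proj("scene",X)-[120,100])*4
P=manip.observe()["eef_pos"]
print("foot",f([P[0],P[1],.245]),"shaft top",f([P[0],P[1],.272]),"cap",f([P[0],P[1],.31]))
print("mouth",f([.5482,.2703,.215]))
a=cv2.imread("pics/scene0.png");h=cv2.cvtColor(a,cv2.COLOR_BGR2HSV);m=cv2.inRange(h,(20,120,80),(35,255,255))[:230]
ys,xs=np.nonzero(m[:,120:270]); 
for v in range(ys.min(),ys.max()+1): r=xs[ys==v]; print((v-100),r.min(),r.max(),end=" | ")
b=cv2.imread("pics/f1.png")
c=np.array([[.5482+.0205*np.cos(t),.2703+.0205*np.sin(t),.215] for t in np.linspace(0,6.28,40)])
q=np.array([f(X) for X in c]);print("pred rim in",q.min(0),q.max(0), "out", ) 
c=np.array([f([.5482+.023*np.cos(t),.2703+.023*np.sin(t),.215]) for t in np.linspace(0,6.28,40)]);print(c.min(0),c.max(0))
# circle in top: yellow mask edges
t=cv2.imread("pics/top0.png");g=cv2.cvtColor(t,cv2.COLOR_BGR2GRAY)[215:245,168:202];e=cv2.resize(t[212:245,165:205],None,fx=15,fy=15,interpolation=cv2.INTER_CUBIC)
s=(tz(85,201));
for (xx,yy,R,z) in((.5482,.2703,.023,.215),(.5482,.2703,.010,.204)):
    for k in np.linspace(0,6.28,60):
        u=proj("top",[xx+R*np.cos(k),yy+R*np.sin(k),z]);cv2.circle(e,(int((u[0]-165+.5)*15),int((u[1]-212+.5)*15)),2,(0,0,255),-1)
cv2.imwrite("pics/fun.png",e)
```

```text
foot [204.59136505 267.29908138] shaft top [196.40001675 224.13713533] cap [184.33640239 160.57140075]
mouth [212.39773562 313.79626002]
71 47 57 | 72 45 60 | 73 44 61 | 74 42 61 | 75 42 62 | 76 42 62 | 77 42 62 | 78 42 61 | 79 41 61 | 80 42 60 | 81 43 61 | 82 44 63 | 83 43 65 | 84 42 67 | 85 41 69 | 86 39 71 | 87 37 71 | 88 38 71 | 89 67 70 | 90 68 68 | pred rim in [171.75808379 288.18917522] [252.92460975 340.20579442] out
[166.79569873 285.11586614] [257.85439673 343.47919296]
```

View pics/fun.png

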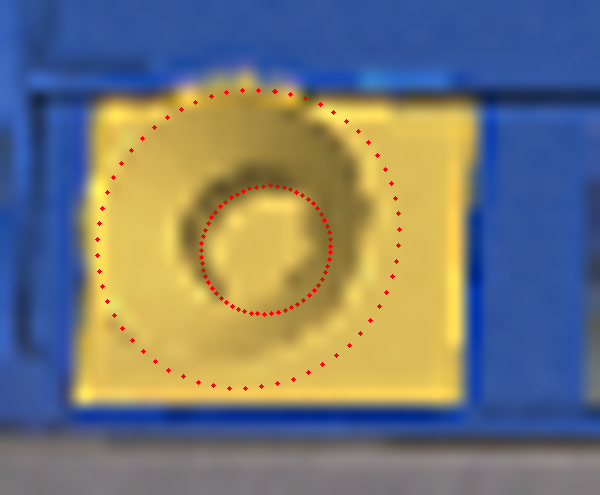

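The overlay shows the observed rim and throat about 1 px left of and above my prediction, roughly 2 mm in +x and +y. I'll shift the target part of the way, since the scene view disagrees slightly, and lower in guarded steps.

Run:
```python
from h import *
x,y=.5496,.2722
manip.move_l((x,y,.278),velocity=.1); b=st("mouth")["ft_force"]
for z in(.270,.265,.262,.259,.256,.253,.250,.247,.244):
    manip.move_l((x,y,z),velocity=.05); o=st(); d=o["ft_force"]-b
    if d[2]>12: print("blocked");break
    if np.hypot(*d[:2])>2.5: x-= -.0007*np.sign(d[0])*(abs(d[0])>2); y+=.0007*np.sign(d[1])*(abs(d[1])>2)
print(x,y)
```

```text
mouth t14.5 [0.5495 0.2722 0.2776] F [ 0.6  0.2 -1. ] w0.0219 g25.0
 t14.8 [0.5495 0.2721 0.2699] F [ 0.4  0.  -1.9] w0.0215 g25.0
 t15.0 [0.5495 0.2721 0.2648] F [ 0.9  0.2 -1.5] w0.0213 g25.0
 t15.3 [0.5496 0.2722 0.2619] F [-0.1 -0.1 -1.1] w0.0216 g25.0
 t15.5 [0.5496 0.2723 0.2589] F [-0.2  1.  -1.3] w0.0215 g25.0
 t15.8 [0.5495 0.2725 0.2558] F [ 0.5  2.3 -2.4] w0.0217 g25.0
 t16.0 [0.5495 0.2725 0.2528] F [ 1.6  3.5 -2.8] w0.0215 g25.0
 t16.3 [0.5495 0.2728 0.2498] F [ 0.8  1.9 -1.3] w0.0216 g25.0
 t16.5 [0.5495 0.2728 0.2468] F [-0.3  1.2 -2. ] w0.0214 g25.0
 t16.8 [0.5495 0.2729 0.2438] F [-0.3  1.2 -2.2] w0.0218 g25.0
0.5496 0.2729
```

Run:
```python
from h import *
x,y=.5496,.2731
manip.move_l((x,y,.2428),velocity=.05); st()
manip.release(); st("rel")
manip.move_l((x,y,.36),velocity=.2)
manip.move_l((.5494,.0575,.36),velocity=.25)
save("top","p1",(155,165,280,260),4)
manip.move_l((.5494,.0575,.219),velocity=.15); st("at coupler")
save("scene","p1s",(140,130,280,260),4)
manip.grasp(8); o=st("g8");print(o["torque"])
```

```text
t17.0 [0.5497 0.273  0.243 ] F [-0.3  0.3  1.4] w0.0216 g25.0
rel t18.2 [0.5496 0.2731 0.2428] F [-0.8  0.6  0.1] w0.0938 g0.0
at coupler t21.1 [0.5498 0.0575 0.2197] F [-0.1  0.6  0.4] w0.0941 g0.0
g8 t22.3 [0.5494 0.0575 0.219 ] F [ 1.1  0.1 -0.3] w0.0191 g8.0
[-0.03337598  0.03233066  0.05355967]
```

View pics/p1s.png

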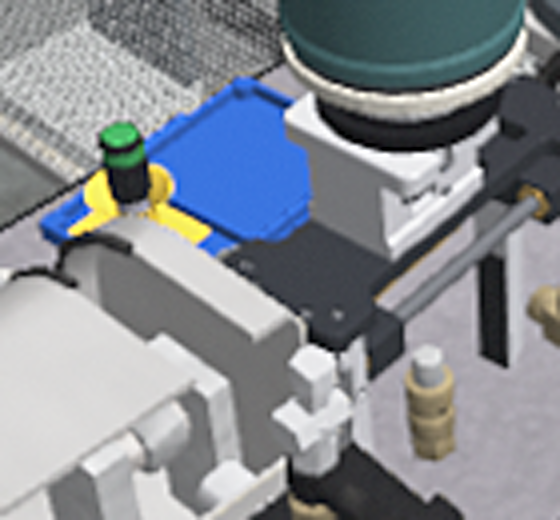

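The picture shows the green plug standing upright in the yellow funnel at (125,165) and the coupler between the fingers at (430,410). The grip width of 19 mm suggests the waist. Now I'll move the coupler to the cup.

Run:
```python
from h import *
cx,cy=.5585,.1940
manip.grasp(25); st()
manip.move_l((.5494,.0575,.31),velocity=.15); st("lift")
manip.move_l((cx,cy,.31),velocity=.2)
manip.move_l((cx,cy,.262),velocity=.12)
save("scene","c1",(140,110,280,250),4)
b=st()["ft_force"]
for z in(.250,.242,.237,.232,.2285,.2265):
    manip.move_l((cx,cy,z),velocity=.06); o=st()
    if (o["ft_force"]-b)[2]>8: print("contact");break
```

```text
t22.5 [0.5494 0.0575 0.219 ] F [ 0.6 -0.3 -0.8] w0.0187 g25.0
lift t23.2 [0.549  0.0576 0.3092] F [-0.3  0.1 -2.1] w0.0188 g25.0
 t24.7 [0.5589 0.1936 0.2628] F [ 0.1 -0.  -1.5] w0.0188 g25.0
 t25.0 [0.5584 0.194  0.2498] F [ 1.1 -0.1 -1.6] w0.0189 g25.0
 t25.3 [0.5583 0.194  0.2416] F [ 0.4  0.3 -0.4] w0.0189 g25.0
 t25.6 [0.5584 0.194  0.2367] F [ 0.2 -0.6 -1.3] w0.0187 g25.0
 t25.8 [0.5584 0.1939 0.2317] F [-0.5  0.2 -1. ] w0.0190 g25.0
 t26.1 [0.5584 0.194  0.2283] F [-0.3 -0.4 -1. ] w0.0187 g25.0
 t26.3 [0.5585 0.194  0.2264] F [ 0.2  0.4 -1. ] w0.0192 g25.0
```

View pics/c1.png

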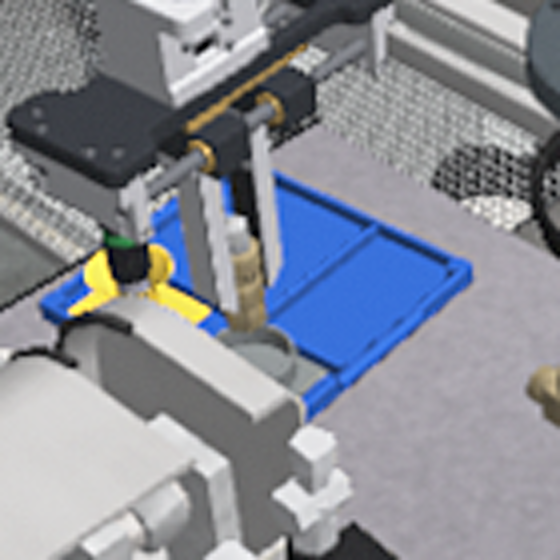

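The coupler hangs over the cup at (245,290) with nothing in its way, and it has now been lowered nearly to the floor. I'll release it, pick up the tee and carry it over, turning it 90°.

Run:
```python
from h import *
cx,cy=.5585,.1940
manip.move_l((cx,cy,.2258),velocity=.05); st()
manip.release(); st("rel")
manip.move_l((cx,cy,.345),velocity=.2)
manip.move_l((.6475,.0545,.345),D(1.62),velocity=.2)
manip.move_l((.6475,.0545,.215),velocity=.15); st("at tee")
save("scene","t1",(140,100,310,240),4)
manip.grasp(8); st("g8"); manip.grasp(25); o=st("g25")
manip.move_l((.6475,.0545,.33),velocity=.15); st("lift")
manip.move_l((.6355,.1934,.33),D(np.pi+.115),velocity=.1); st()
manip.move_l((.6355,.1934,.25),velocity=.15); st()
save("scene","t2",(140,100,310,240),4)
```

```text
t26.6 [0.5586 0.194  0.226 ] F [-1.4  0.   3.3] w0.0187 g25.0
rel t27.8 [0.5585 0.194  0.2258] F [-0.   0.2 -0. ] w0.0939 g0.0
at tee t30.5 [0.6479 0.0545 0.216 ] F [ 0.3 -0.7  0.8] w0.0936 g0.0
g8 t31.7 [0.6475 0.0545 0.215 ] F [-0.8 -0.2  0.5] w0.0224 g7.8
g25 t31.9 [0.6475 0.0545 0.215 ] F [-0.6  0.2 -0.8] w0.0217 g24.6
lift t32.8 [0.6472 0.0547 0.3291] F [-0.1 -0.4 -1.9] w0.0216 g24.6
 t34.6 [0.6355 0.1931 0.3299] F [-0.6 -0.  -1.5] w0.0219 g24.6
 t35.3 [0.6359 0.1934 0.2509] F [-0.6 -0.1 -0.7] w0.0221 g24.6
```

View pics/t2.png

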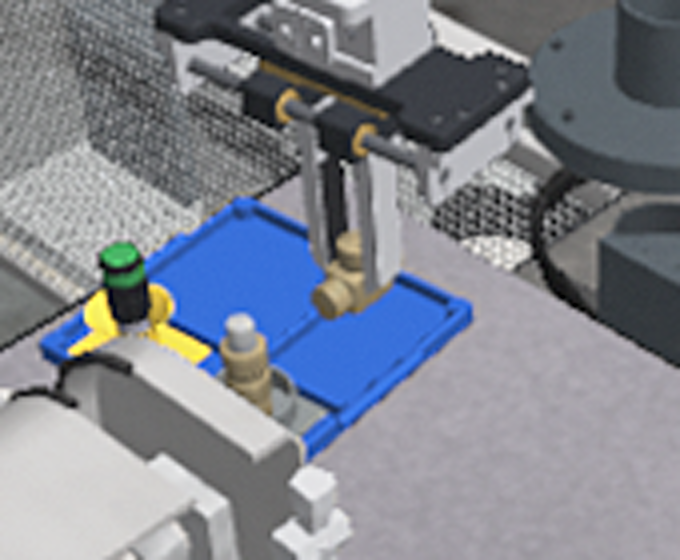

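The tee hangs over the narrow bay with its branch up at (350,280), and the coupler stands in the cup at (245,365). I'll place the tee slightly towards -y, then fetch the tape with a shallow grip so the open fingers stay above the walls.

Run:
```python
from h import *
x,y=.6355,.1905
manip.move_l((x,y,.25),velocity=.1)
manip.move_l((x,y,.221),velocity=.1); st()
manip.move_l((x,y,.2193),velocity=.04); st()
manip.release(); st("rel")
manip.move_l((x,y,.33),velocity=.2)
a,b=.6455,-.0485; Y=D(np.pi+.115)
manip.move_l((a,b,.30),Y,velocity=.25)
manip.move_l((a,b,.212),velocity=.12); st("at tape")
manip.grasp(8); st("g8"); manip.grasp(15); st("g15")
manip.move_l((a,b,.30),velocity=.1); st("lift")
save("scene","k1",(140,100,340,250),4)
```

```text
t36.0 [0.6353 0.1905 0.2205] F [-0.7 -0.  -1.1] w0.0215 g25.0
 t36.2 [0.6355 0.1905 0.2194] F [-0.   0.4 -0.7] w0.0217 g25.0
rel t37.4 [0.6355 0.1905 0.2193] F [-0.3  0.4 -0.1] w0.0939 g0.0
at tape t40.1 [ 0.6459 -0.0485  0.2128] F [ 0.7  0.1 -0.3] w0.0937 g0.0
g8 t40.9 [ 0.6455 -0.0485  0.212 ] F [-0.8 -0.4  0.4] w0.0492 g8.0
g15 t41.1 [ 0.6455 -0.0485  0.212 ] F [-0.2 -0.4 -0.2] w0.0487 g15.0
lift t42.2 [ 0.6453 -0.0484  0.2993] F [ 0.1 -0.3 -0.6] w0.0488 g15.0
```

View pics/k1.png

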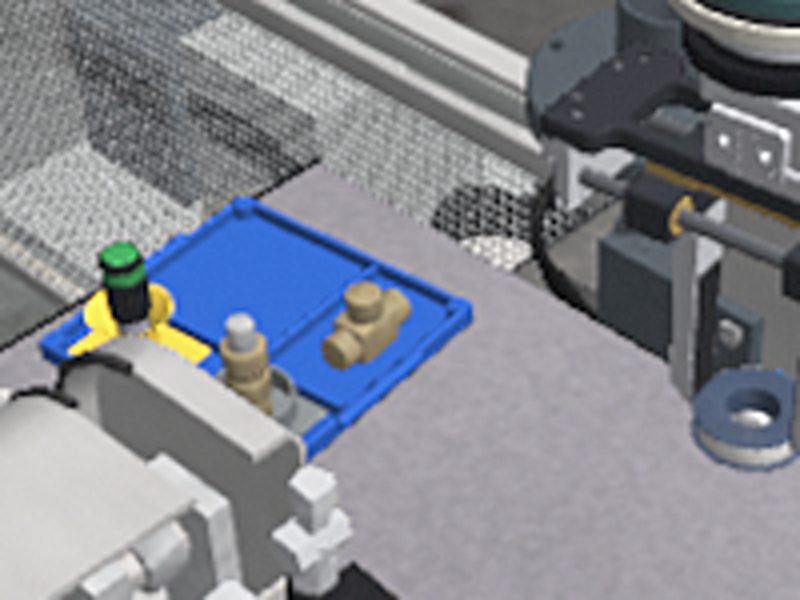

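The tee stands branch up in the narrow bay at (365,325) and the tape is lifted at (750,412). I'll check the tape's offset in the grip, then place it.

Run:
```python
from h import *
p=manip.observe()["eef_pos"]; f=lambda X:(proj("scene",X)-[140,100])*4
print("pred tape top centre",f([p[0],p[1],p[2]-.018]))
x,y=.6263,.2765
manip.move_l((x,y,.30),velocity=.2)
manip.move_l((x,y,.25),velocity=.12); st()
save("scene","k2",(140,100,310,240),4)
```

```text
pred tape top centre [752.97674162 409.4398825 ]
 t44.5 [0.6266 0.2763 0.2505] F [-0.8  0.5 -0.5] w0.0490 g15.0
```

View pics/k2.png

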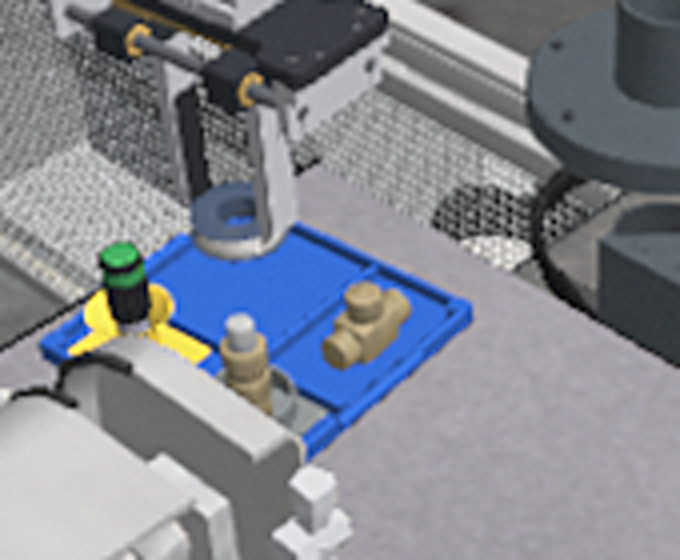

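The tape is level over the square bay at (235,215) and centred in the grip. Lowering and releasing.

Run:
```python
from h import *
x,y=.6263,.2765
manip.move_l((x,y,.222),velocity=.1); st()
manip.move_l((x,y,.2165),velocity=.04); st()
manip.release(); st("rel")
manip.move_l((x,y,.42),velocity=.2); 
manip.move_l((.64,0,.52),velocity=.3); st()
save("scene","e1",(130,100,420,310),2.7)
```

```text
t45.0 [0.6263 0.2764 0.222 ] F [0.2 0.3 0.6] w0.0482 g15.0
 t45.3 [0.6263 0.2765 0.2165] F [ 0.   0.4 -0.5] w0.0485 g15.0
rel t46.2 [0.6263 0.2765 0.2165] F [-0.4  1.4 -0.7] w0.0939 g0.0
 t48.5 [0.64   0.0014 0.5193] F [-0.8  0.2 -0.7] w0.0943 g0.0
```

View pics/e1.png

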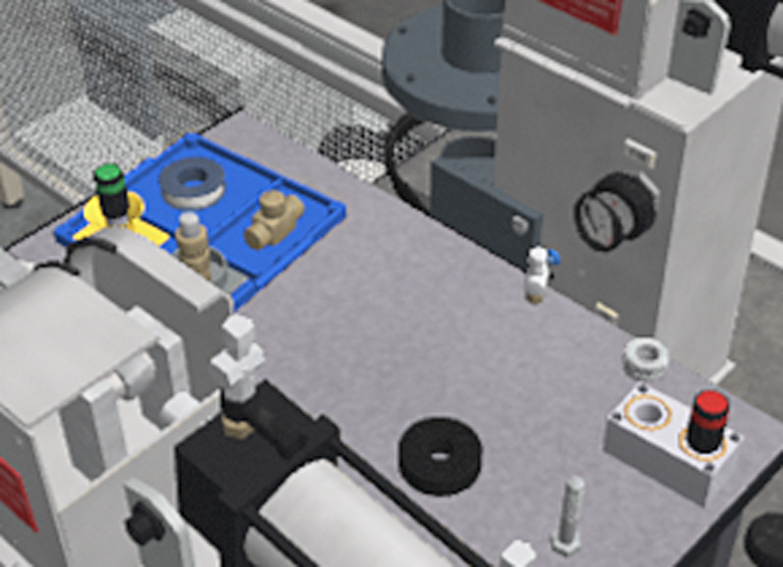

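All four parts are seated, and the red gauge, bolt and coil are untouched. I'll check the tape's position numerically and hand in if it agrees.

Run:
```python
from h import *
f=lambda X:(proj("scene",X)-[130,100])*2.7
q=f([.6263,.2765,.198]);print(q, onz("scene",130+193/2.7,100+179/2.7,.198))
if np.hypot(*(q-[193,179]))<8: print(manip.hand_in())
```

```text
[191.72276197 177.83074952] [0.62600442 0.27462828 0.198     ]
the job is handed in; nothing more can be done
None
```

The kit is made up and handed in after about 49 s of robot time: the plug gauge, coupler, tee and tape all sit in their places in the tray, and the red gauge, bolt and strap coil were left alone.

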